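Load the blue test cartridge into the bench analyser

TASK

Load the blue-finned test cartridge into the white bench analyser: pick it up by its fin, slide it nose first along the grey loading tray into the slot and push until it comes up against the stop hidden inside. Then let go and leave it there, fully home and lying flat; leave the orange-finned cartridge where it is.

Things in the scene. Friction and masses are not known exactly. Their poses are not given: they have to be found in the camera images.
- blue_grip (a point): Centre of the blue upright fin (30 x 12 mm in x, y; its top 62 mm above the cartridge's underside) on the rear of the blue cartridge. The point is 38 mm above the underside, 110 mm behind the nose face; fingertips may reach down to 15 mm above the underside. x points along the cartridge to its nose, y across the thin fin, z up.
- blue_nose (a point): Centre of the front (nose) face of the blue cartridge, 7 mm above its underside. Axes as for the fin: x points forward out of the nose.
- blue_cartridge: The blue cartridge: flat white plastic bar 130 (x) x 40 (y) x 14 (z) mm with a blue fin, about 90 g, lying on the counter. Origin at the centre of the bar's underside, 65 mm behind the nose (the end with a small round port) and 45 mm ahead of the fin's centre. x towards the nose, z up.
- orange_grip (a point): Centre of the fin of the other cartridge, the same in all but its colour, orange; it is to stay where it lies. Behind both cartridges, from world x = 0.58 m on, stand taller fixed things (a round bin 215 mm high about y = 0.12 m, a covered instrument, a white box): carry low only in front of them.
- analyser: White bench analyser with dark blank display, fixed. Origin on the counter below the middle of the slot mouth; x points level into the slot, z up. The slot is 50 mm wide, from its floor at z = 6 mm to its roof at z = 30 mm. Housing 126 mm wide, 46 mm high from x = 0 to 78 mm, then 85 mm high to x = 140 mm.
- tray (a point): Middle of the floor of the grey open loading tray of the analyser, 6 mm above the counter and 45 mm in front of the slot mouth; axes as the analyser's. The tray is 90 mm long and level with the slot floor; its side rails are 50 mm apart, 8 mm above its floor, flared at the outer end.
- end_stop: Fixed rigid stop inside the slot, not visible from outside. Its origin is at the bottom middle of its front face (the face that the nose meets), at tray floor height, on the slot's centre line; x points into the slot as for the analyser. It lies 45 to 65 mm behind the mouth, differing from start to start.

How it is judged:
On the way:
1. the blue cartridge's nose has come up against the hidden stop (within 3 mm, inside the slot) (x of blue_nose in the frame of end_stop between -0.003 and 0.006 m and y of blue_nose in the frame of end_stop between -0.012 and 0.012 m and z of blue_nose in the frame of end_stop below 0.02 m), for 0.05 s.
At the end, for the whole second after the job is handed in: The blue cartridge lies released and at rest in the slot, nose within 10 mm of the hidden stop and within 12 mm of the slot's centre line, flat within about 6 degrees and in line with the slot within 10 degrees (x of blue_nose in the frame of end_stop between -0.01 and 0.006 m and y of blue_nose in the frame of end_stop between -0.012 and 0.012 m and z of blue_nose in the frame of end_stop below 0.017 m and angle between the x axis of blue_cartridge and the x axis of analyser, either way round below 0.18 rad and angle between blue_cartridge's own z axis and vertical below 0.1 rad and linear speed of blue_cartridge below 0.02 m/s); the robot touches nothing.
It fails at once if the orange cartridge is moved by more than 30 mm (distance of orange_grip from where it was at the start of the episode above 0.03 m).
It also fails if it takes over 51 s, if anything falls off the work surface, if the arm or the gripper's body presses on something with over 40 N, if the wrist force passes 120 N, or if a joint passes its speed limit or range.

ROBOT

A 7-joint arm with a two-finger parallel gripper is mounted at the origin on a cart in front of the work surface, level with it; the furniture and walls round the work are solid. World frame = base frame: x ahead of the robot, y to its left, z up, the work surface at z = 0. Lengths are in m, angles in rad, forces in N, time in s.
With the tool pointing down it reaches from about 0.35 to 0.9 m from the base axis. Payload 8.1 kg.
Tool frame: the origin (TCP) lies at the very end of the fingers, on their centre line; the grasp point (between the pads) lies 19 mm behind it (arm.grasp_offset is the distance from the TCP to the grasp point, in m); z points along the fingers, y is the direction in which the jaws open and shut (so a half turn about z gives the same grasp; the last joint's range is limited). The gripper opens to 92 mm and grips with 3 to 60 N. Pads are 19 mm wide; open, the fingers measure 130 mm over their backs; the gripper's body (75 mm by 190 mm) begins 47 mm behind the grasp point.
Start: joints at [-1.211, 0.434, 0.025, 1.573, -0.012, 1.134, -0.075], TCP at [0.279, 0.559, 0.227] pointing down, gripper open.
Joint ranges: [-2.62, 2.62], [-0.44, 2.09], [-1.27, 1.32], [0.08, 2.57], [-1.32, 4.46], [0.12, 2], [-2.74, 2.74]. Speed limits (rad/s): [2.22, 2.22, 3.01, 3.01, 3.14, 3.14, 3.14].

INTERFACE

Orientations are given as a rotation vector (axis times angle).
In Python, from cell import arm, eyes, workorder gives the robot as it stands.
- The arm moves only by the shell command python3 -m inch 'ROWS' [FORCE]. ROWS is JSON, a list that holds one entry, the list of rows, each a list of 5 numbers: the closure, from 0 (fully open) to 1 (shut), then the shift along the tool's x, y, z in mm, then the turn about the tool's z in degrees. A call has 1 to 12 rows; each row shifts and turns the pose as measured when the row begins, along the tool's axes as they then stand; what a row does not reach is not made up. A row lasts 1/10 s, in which the tool goes at most 50 mm and 8.59 degrees, less where a joint would pass 70% of its speed; a pose out of reach is approached as far as the arm can. A call with a gripper value outside its range is refused whole. The fingers move at their own pace and stop on an object; FORCE is the grip in N (left out, the last holds). Time passes only in rows, so rows that do not move let the fingers close. It gives the time, the measured TCP pose, the force and the opening at its end, in the units of the state.
- arm.observe(): the state, without advancing time (a new reading comes with each control period).
- eyes.get_image(name): name is "side" or "top"; returns a dict with "frame" (420x560x3 uint8, blue, green, red), "intrinsics" (3x3 intrinsics, pixels), "rvec" (rotation vector, rad) and "tvec" (3), from world to camera coordinates, as OpenCV has them. Camera axes: x right, y down, z forward; pixel columns grow to the right and rows downward; lengths in m; the calibration is good to about 2 mm. A picture is of the moment at which its call begins. There is no depth.
- workorder.sign_off(): hands the job in, once; it reports no verdict.
The state is a dict: "clock": time; "joints": joint angles; "dq": joint speeds; "joint_efforts": joint torques, N m; "position": TCP position; "ee_rot": TCP orientation; "force": force on the tool from outside, world axes, zero at the start; "ft_torque": the same for the moment, N m; "width": opening from 0.0 (shut) to 1.0 (fully open).
Only numpy, scipy, OpenCV 4.12 (cv2) and the standard library are available. Lean on these libraries where they do the work, as an engineer would, in place of code of your own. Each camera call takes 0.05 s, during which the arm holds its last target.

## Working session

There is one attempt and no reset: what is moved stays moved. The work goes in short steps, Python scripts to look and compute and a shell command to move; the robot and the scene stay as the last step left them, time stands still between calls to the robot, and variables do not carry over. Pictures are saved under pics/ and viewed, and the job is handed in when it is done.

```bash
mkdir -p pics; ls
cat > h.py <<'E'
import numpy as np,cv2
from cell import arm,eyes,workorder
def shot(n,f):
    d=eyes.get_image(n); cv2.imwrite('pics/'+f+'.png',d['frame']); np.savez('pics/'+f+'.npz',**{k:np.array(v) for k,v in d.items()}); return d
def ray(d,u,v):
    R=cv2.Rodrigues(np.array(d['rvec'],float))[0]; t=np.array(d['tvec'],float).ravel()
    c=-R.T@t; r=R.T@np.linalg.inv(np.array(d['intrinsics']))@np.array([u,v,1.]); return c,r
def plane(d,u,v,z):
    c,r=ray(d,u,v); return c+r*(z-c[2])/r[2]
def proj(d,p):
    return cv2.projectPoints(np.array([p],float),np.array(d['rvec'],float),np.array(d['tvec'],float),np.array(d['intrinsics'],float),None)[0].ravel()
E
python3 - <<'E'
from h import *
for n in('top','side'):
    d=shot(n,n+'0'); print(n,ray(d,280,210))
s=arm.observe(); print(s)
E
```

```text
pics
top (array([ 0.27476762, -0.05826961,  1.23486151]), array([ 0.21210398,  0.03156645, -0.97679134]))
side (array([ 0.43049081, -0.98062804,  0.87844399]), array([ 0.07578242,  0.75676221, -0.64939532]))
{'clock': 0.1, 'joints': array([-1.21061481,  0.43516817,  0.02499495,  1.57401804, -0.01160934,
        1.13400732, -0.07512323]), 'dq': array([ 1.42635957e-03, -2.06984332e-03, -1.23930779e-04, -3.80737684e-03,
        9.57221598e-04,  4.32314001e-04,  3.81628935e-05]), 'joint_efforts': array([ 2.38099026e-03, -6.69119740e+01,  9.87635516e-01, -3.15142107e+01,
       -6.05641259e-02,  3.74125061e-02, -1.64021415e-06]), 'position': array([0.27887121, 0.5588102 , 0.22600985]), 'ee_rot': array([-7.20596705e-01, -3.05762391e+00,  2.26402954e-03]), 'force': array([ 0.11696043,  0.79451169, -0.07953888]), 'ft_torque': array([-0.03857428, -0.04738556,  0.01545527]), 'width': 0.9988241921741918}
```

View pics/top0.png

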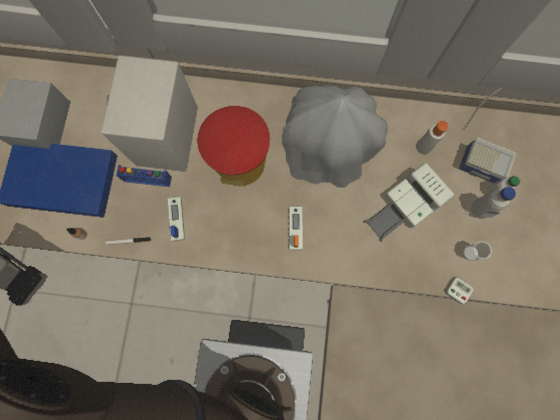

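View pics/side0.png

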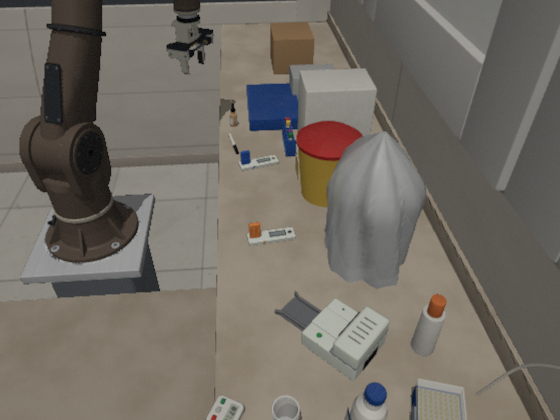

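The top view shows the blue cartridge at about (175,218), with its fin at (174,232). The orange one is at (296,228). The tray is at (384,221), with the slot entering up and to the right. I'll zoom in on these next.

Run:
```python
import cv2,numpy as np
t=cv2.imread('pics/top0.png'); s=cv2.imread('pics/side0.png')
def c(i,x,y,w,h,k): return cv2.resize(i[y:y+h,x:x+w],None,fx=k,fy=k,interpolation=cv2.INTER_CUBIC)
a=np.hstack([c(t,150,190,50,60,5),c(t,360,155,100,60*1,5)])
cv2.imwrite('pics/z1.png',c(t,350,155,110,95,7)); 
cv2.imwrite('pics/z2.png',np.hstack([c(t,150,190,50,60,7),c(s,230,140,60,60,7)]))
cv2.imwrite('pics/z3.png',c(s,265,280,130,100,6))
```

```text
(no output)
```

View pics/z1.png

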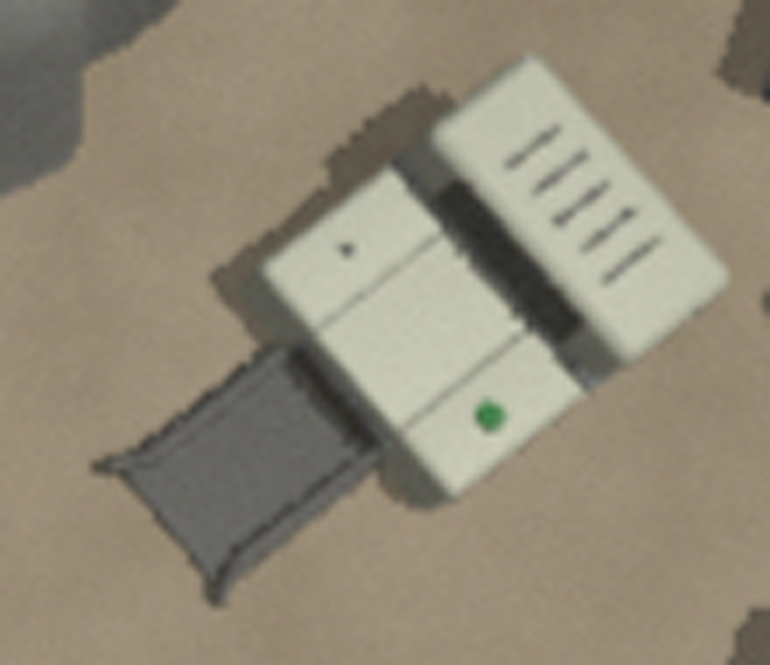

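View pics/z2.png

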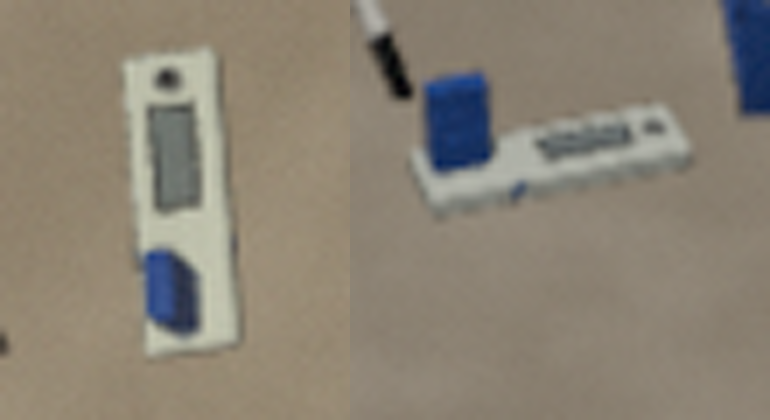

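View pics/z3.png

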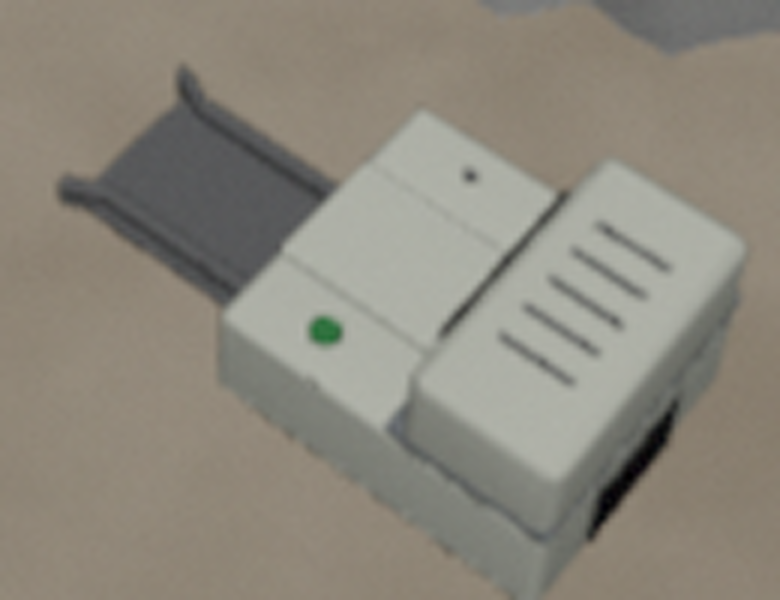

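```bash
cat > m.py <<'E'
from h import *
L=lambda f:{k:v for k,v in np.load('pics/'+f+'.npz').items()}
t=L('top0');s=L('side0')
def bar(d,x0,y0,x1,y1,name):
    f=d['frame'][y0:y1,x0:x1]; h=cv2.cvtColor(f,cv2.COLOR_BGR2HSV)
    blue=((h[...,0]>100)&(h[...,0]<130)&(h[...,1]>120)).astype(np.uint8)
    white=((h[...,1]<50)&(h[...,2]>110)).astype(np.uint8)|blue
    m=cv2.morphologyEx(white,cv2.MORPH_CLOSE,np.ones((7,7)))
    cs=cv2.findContours(m,0,2)[0]; c=max(cs,key=cv2.contourArea)
    b=cv2.boxPoints(cv2.minAreaRect(c))+[x0,y0]
    bc=max(cv2.findContours(blue,0,2)[0],key=cv2.contourArea)
    return b,(bc[:,0]+[x0,y0])
b,bc=bar(t,155,190,195,250,'t')
P=np.array([plane(t,*p,.014)[:2] for p in b]); print(b,'\n',P,P.mean(0),[np.linalg.norm(P[i]-P[(i+1)%4]) for i in range(4)])
for q in ((125,60),(213,50),(240,345),(147,355)):
    print(plane(t,q[0]/7+150,q[1]/7+190,.014))
print('fin top ctr', plane(t,159/7+150,287/7+190,.062))
print('side bar corners'); 
for q in ((415-350,155),(435-350,205),(690-350,140),(668-350,105)): print(plane(s,q[0]/7+230,q[1]/7+140,.014))
print('side fin top', plane(s,(457-350)/7+230,80/7+140,.062))
print('analyser top view')
for q,z in (((265,267),.046),((452,495),.046),((395,168),.046),((590,390),.046),((105,464),.014),((215,598),.014),((532,55),.085),((727,272),.085),((630,358),.085),((435,130),.085)): print(q,plane(t,q[0]/7+350,q[1]/7+155,z))
print('side')
for q,z in (((422,110),.046),((222,312),.046),((185,72),.014),((70,185),.014),((612,160),.085),((745,245),.085),((553,475),.085),((415,380),.085)): print(q,plane(s,q[0]/6+265,q[1]/6+280,z))
E
python3 m.py
```

```text
[[165.73770714 197.11475563]
 [180.70491982 195.75409889]
 [184.66393471 239.30328369]
 [169.69672203 240.66394043]] 
 [[0.5387194  0.32595308]
 [0.5481643  0.28216658]
 [0.41955984 0.24824368]
 [0.41043586 0.29107098]] [0.47921985 0.28685858] [np.float64(0.044793570215236306), np.float64(0.13300327959266403), np.float64(0.04378840583145701), np.float64(0.13294144677254524)]
[0.53503482 0.31885753 0.014     ]
[0.54382915 0.28225783 0.014     ]
[0.41948067 0.24935266 0.014     ]
[0.41073828 0.28725738 0.014     ]
fin top ctr [0.43326431 0.27370888 0.062     ]
side bar corners
[0.41950686 0.28226425 0.014     ]
[0.42771282 0.24055982 0.014     ]
[0.5507746  0.28358248 0.014     ]
[0.54288688 0.31437725 0.014     ]
side fin top [0.44108412 0.2715555  0.062     ]
analyser top view
(265, 267) [ 0.620431   -0.32768329  0.046     ]
(452, 495) [ 0.53264587 -0.41040312  0.046     ]
(395, 168) [ 0.67003932 -0.37943377  0.046     ]
(590, 390) [ 0.5836874  -0.46510453  0.046     ]
(105, 464) [ 0.5355928  -0.27311133  0.014     ]
(215, 598) [ 0.48396065 -0.32328578  0.014     ]
(532, 55) [ 0.71220192 -0.42232769  0.085     ]
(727, 272) [ 0.6291293 -0.5049631  0.085    ]
(630, 358) [ 0.58866027 -0.46723037  0.085     ]
(435, 130) [ 0.6752081  -0.38428957  0.085     ]
side
(422, 110) [ 0.62451514 -0.33110105  0.046     ]
(222, 312) [ 0.53680057 -0.41412612  0.046     ]
(185, 72) [ 0.54081952 -0.27910564  0.014     ]
(70, 185) [ 0.48996723 -0.33035969  0.014     ]
(612, 160) [ 0.67883979 -0.38945954  0.085     ]
(745, 245) [ 0.71612275 -0.42915512  0.085     ]
(553, 475) [ 0.63003477 -0.51086963  0.085     ]
(415, 380) [ 0.59219845 -0.47240256  0.085     ]
```

```bash
cat >> h.py <<'E'
def go(xyz,yaw,half=None):
    """tool x axis to world yaw (deg, mod 180)"""
    s=arm.observe(); R=cv2.Rodrigues(s['ee_rot'])[0]; p=s['position']
    cur=np.degrees(np.arctan2(R[1,0],R[0,0])); dy=(yaw-cur+90)%180-90
    turn=-dy  # tool z is down
    Rz=cv2.Rodrigues(np.array([0,0,np.radians(turn)]))[0]
    d=np.array(xyz)-p
    print('t %.2f'%s['clock'],'p',p.round(4),'yaw %.1f'%cur,'tilt',R[:,2].round(3),'w %.3f'%s['width'],'F',s['force'].round(1),'j7 %.2f'%s['joints'][6])
    print(' turn %.1f'%turn,' shift mm if first turned',(1000*(R@Rz).T@d).round(1),' unturned',(1000*R.T@d).round(1))
E
python3 -c "
from h import *
go([.437,.2715,.15],14.6)"
```

```text
t 0.10 p [0.2789 0.5588 0.226 ] yaw 153.5 tilt [-0.001 -0.001 -1.   ] w 0.999 F [ 0.1  0.8 -0.1] j7 -0.08
 turn -41.1  shift mm if first turned [ -80.7 -317.8   76.3]  unturned [-269.8 -186.4   76.3]
```

```bash
python3 -m inch '[[[0,0,0,0,-8.2],[0,0,0,0,-8.2],[0,0,0,0,-8.2],[0,0,0,0,-8.2],[0,0,0,0,-8.2],[0,0,0,0,0]]]' 40; python3 -c "
from h import *
go([.437,.2715,.15],14.6)"
```

```text
clock: 0.7
position: [0.278, 0.5571, 0.2231]
ee_rot: [0.438, -3.107, 0.01]
force: [-0.4, -0.6, -0.0]
width: 0.997
t 0.70 p [0.278  0.5571 0.2231] yaw -164.0 tilt [-0.003 -0.007 -1.   ] w 0.997 F [-0.4 -0.6 -0. ] j7 0.60
 turn 1.4  shift mm if first turned [ -82.2 -316.    74.6]  unturned [ -74.1 -318.    74.6]
```

```bash
python3 -m inch '[[[0,-11,-45,0,0],[0,-11,-45,0,0],[0,-11,-45,0,0],[0,-11,-45,0,0],[0,-11,-45,0,0],[0,-11,-45,0,0],[0,-11,-45,0,0],[0,0,0,0,0]]]'; python3 -c "
from h import *
go([.437,.2715,.15],14.6)"
```

```text
clock: 1.5
position: [0.4387, 0.2637, 0.2214]
ee_rot: [0.382, -3.111, 0.01]
force: [-0.4, -0.4, 0.5]
width: 0.999
t 1.50 p [0.4387 0.2637 0.2214] yaw -166.0 tilt [-0.006 -0.007 -1.   ] w 0.999 F [-0.4 -0.4  0.5] j7 1.16
 turn -0.6  shift mm if first turned [-0.9  8.4 71.3]  unturned [-0.9  8.4 71.3]
```

```bash
python3 -m inch '[[[0,0,4,45,-0.6],[0,0,4,45,0],[0,0,0,45,0],[0,0,0,0,0],[0,0,0,0,0]]]'
python3 - <<'E'
from h import *
go([.437,.2715,.021],14.6)
t=shot('top','top1');s=shot('side','side1')
c=lambda i,x,y,w,h,k: cv2.resize(i['frame'][y:y+h,x:x+w],None,fx=k,fy=k,interpolation=cv2.INTER_CUBIC)
cv2.imwrite('pics/z4.png',np.hstack([c(t,130,170,80,100,5),c(s,220,110,80,100,5)]))
E
```

```text
clock: 2.0
position: [0.4388, 0.271, 0.0855]
ee_rot: [0.36, -3.119, 0.005]
force: [0.3, -0.5, 1.2]
width: 1.001
t 2.00 p [0.4388 0.271  0.0855] yaw -166.8 tilt [-0.002 -0.003 -1.   ] w 1.001 F [ 0.3 -0.5  1.2] j7 1.12
 turn -1.4  shift mm if first turned [ 1.5  1.1 64.5]  unturned [ 1.5  1.1 64.5]
```

View pics/z4.png

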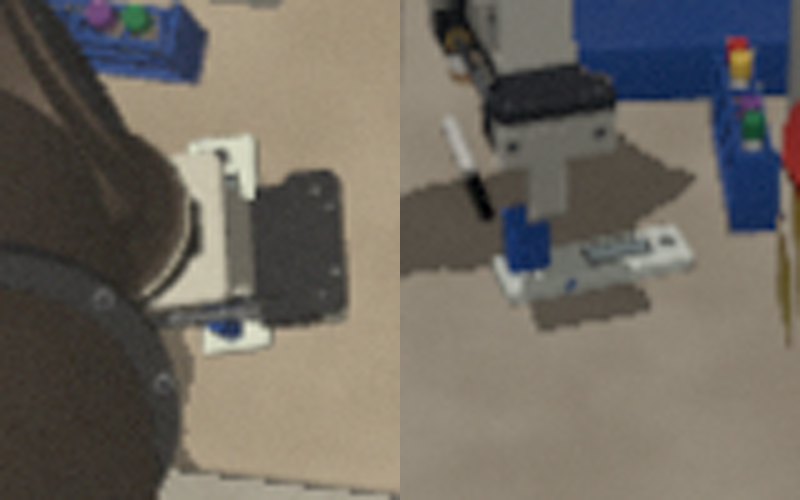

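Run:
```python
from h import *
s={k:v for k,v in np.load('pics/side1.npz').items()}
st=arm.observe();R=cv2.Rodrigues(st['ee_rot'])[0]
for g in (-.05,.05):
    q=proj(s,st['position']+R@[0,g,0]); print(q,(q-[220,110])*5+[400,0])
q=proj(s,[.4375,.2715,.062]); print((q-[220,110])*5+[400,0])
```

```text
[248.58214228 153.30598798] [542.91071139 216.52993992]
[240.39444817 137.32479267] [501.97224086 136.62396335]
[520.89941301 207.45193489]
```

The side view shows the near finger tip at (547,216) in the crop, as predicted, and the fin centred under the jaws to about 1 mm. Descending now.

```bash
python3 -m inch '[[[0,1,1,30,-1.4],[0,0,0,30,0],[0,0,0,4,0],[0,0,0,0,0]]]'; python3 -c "
from h import *
go([.438,.2715,.021],14.6)"
```

```text
clock: 2.5
position: [0.4441, 0.2768, 0.03]
ee_rot: [-0.395, 3.103, 0.008]
force: [0.6, -0.2, -0.1]
width: 0.999
t 2.50 p [0.4441 0.2768 0.03  ] yaw -165.5 tilt [ 0.013  0.007 -1.   ] w 0.999 F [ 0.6 -0.2 -0.1] j7 1.12
 turn -0.1  shift mm if first turned [ 7.3 -3.6  8.9]  unturned [ 7.3 -3.7  8.9]
```

```bash
python3 -m inch '[[[0,6,-4,5,0],[0,0,0,3,0],[0,0,0,0,0],[0,0,0,0,0]]]'; python3 -c "
from h import *
go([.438,.2715,.021],14.6)"
```

```text
clock: 2.9
position: [0.4414, 0.2727, 0.0263]
ee_rot: [-0.393, 3.097, 0.014]
force: [-0.4, 0.8, -1.1]
width: 0.998
t 2.90 p [0.4414 0.2727 0.0263] yaw -165.6 tilt [ 0.018  0.011 -1.   ] w 0.998 F [-0.4  0.8 -1.1] j7 1.12
 turn -0.2  shift mm if first turned [ 3.7 -0.3  5.2]  unturned [ 3.7 -0.3  5.2]
```

```bash
python3 -m inch '[[[0,4,0,6,0],[1,0,0,0,0],[1,0,0,0,0],[1,0,0,0,0],[1,0,0,0,0]]]' 45; python3 -c "
from h import *
go([.438,.2715,.021],14.6)"
```

```text
clock: 3.4
position: [0.4375, 0.2719, 0.0201]
ee_rot: [-0.392, 3.097, 0.014]
force: [-0.6, 0.7, 0.1]
width: 0.697
t 3.40 p [0.4375 0.2719 0.0201] yaw -165.6 tilt [ 0.019  0.011 -1.   ] w 0.697 F [-0.6  0.7  0.1] j7 1.12
 turn -0.2  shift mm if first turned [-0.4 -0.5 -0.9]  unturned [-0.4 -0.5 -0.9]
```

```bash
python3 -m inch '[[[1,0,0,0,0],[1,0,0,0,0],[1,0,0,0,0],[1,0,0,0,0],[1,0,0,0,0],[1,0,0,0,0],[1,0,0,0,0],[1,0,0,0,0],[1,0,0,0,0],[1,0,0,0,0]]]'; python3 -c "
from h import *
go([.438,.2715,.021],14.6)"
```

```text
clock: 4.4
position: [0.4377, 0.2721, 0.0202]
ee_rot: [-0.392, 3.097, 0.014]
force: [-0.1, 0.6, 0.3]
width: 0.128
t 4.40 p [0.4377 0.2721 0.0202] yaw -165.6 tilt [ 0.019  0.012 -1.   ] w 0.128 F [-0.1  0.6  0.3] j7 1.12
 turn -0.2  shift mm if first turned [-0.1 -0.7 -0.8]  unturned [-0.1 -0.7 -0.8]
```

Gripped: the opening is about 11.8 mm. Lifting.

```bash
python3 -m inch '[[[1,0,0,-20,0],[1,0,0,-35,0],[1,0,0,-40,0],[1,0,0,-30,0],[1,0,0,0,0]]]'
python3 - <<'E'
from h import *
go([.425,-.216,.14],-46)
t=shot('top','top2');s=shot('side','side2')
c=lambda i,x,y,w,h,k: cv2.resize(i['frame'][y:y+h,x:x+w],None,fx=k,fy=k,interpolation=cv2.INTER_CUBIC)
cv2.imwrite('pics/z5.png',np.hstack([c(t,130,170,80,100,5),c(s,220,90,80,100,5)]))
E
```

```text
clock: 4.9
position: [0.4338, 0.2694, 0.148]
ee_rot: [-0.393, 3.101, 0.01]
force: [1.1, 1.1, -1.0]
width: 0.132
t 4.90 p [0.4338 0.2694 0.148 ] yaw -165.6 tilt [ 0.014  0.008 -1.   ] w 0.132 F [ 1.1  1.1 -1. ] j7 1.14
 turn 60.4  shift mm if first turned [-343.  -343.7    3.8]  unturned [ 129.7 -467.9    3.8]
```

View pics/z5.png

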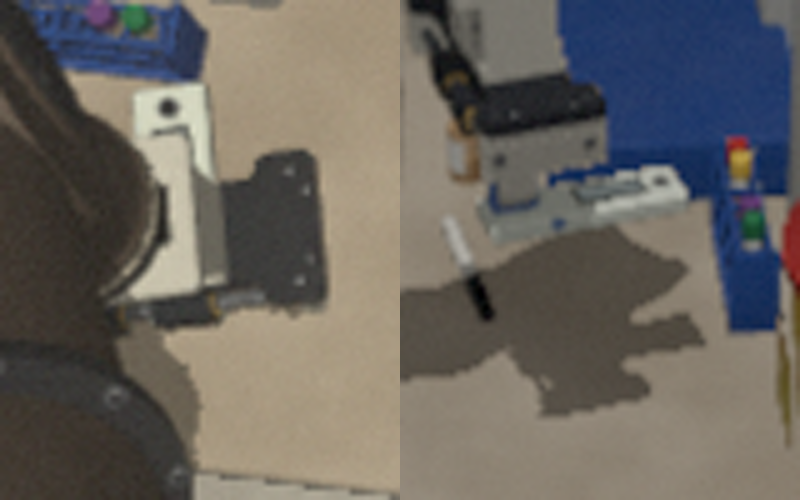

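The cartridge hangs level in the jaws, with its nose port at about (168,107) in the top crop. Moving sideways.

```bash
python3 -m inch '[[[1,8,-30,0,0],[1,12,-43,0,0],[1,12,-43,0,0],[1,12,-43,0,0],[1,12,-43,0,0],[1,12,-43,0,0],[1,12,-43,0,0],[1,12,-43,0,0],[1,12,-43,0,0],[1,12,-43,0,0],[1,8,-30,0,0],[1,0,0,0,0]]]'; python3 -c "
from h import *
go([.425,-.216,.14],-46)"
```

```text
clock: 6.2
position: [0.4133, -0.2125, 0.1259]
ee_rot: [0.401, -3.101, -0.007]
force: [-0.6, 0.2, -1.1]
width: 0.13
t 6.20 p [ 0.4133 -0.2125  0.1259] yaw -165.3 tilt [-0.015  0.003 -1.   ] w 0.130 F [-0.6  0.2 -1.1] j7 2.26
 turn 60.7  shift mm if first turned [-10.5   5.9 -14.3]  unturned [-10.3  -6.3 -14.3]
```

```bash
python3 -m inch '[[[1,0,0,0,8],[1,0,0,0,8],[1,0,0,0,8],[1,0,0,0,8],[1,0,0,0,8],[1,0,0,0,8],[1,0,0,0,8],[1,0,0,0,3],[1,0,0,0,0]]]'; python3 -c "
from h import *
go([.425,-.216,.14],-46)"
```

```text
clock: 7.1
position: [0.404, -0.2057, 0.1134]
ee_rot: [-1.229, -2.847, 0.013]
force: [-0.1, 0.9, -1.0]
width: 0.127
t 7.10 p [ 0.404  -0.2057  0.1134] yaw 133.3 tilt [-0.04   0.008 -0.999] w 0.127 F [-0.1  0.9 -1. ] j7 1.31
 turn -0.7  shift mm if first turned [-21.1   7.4 -27.5]  unturned [-21.    7.6 -27.5]
```

```bash
python3 -m inch '[[[1,-3,1,-15,-0.7],[1,-3,1,-15,0],[1,0,0,0,0]]]'
cat >> h.py <<'E'
def nose():
    R=cv2.Rodrigues(arm.observe()['ee_rot'])[0]; print('nose dir',-R[:,0].round(3),'y axis',R[:,1].round(3))
E
python3 - <<'E'
from h import *
go([.425,-.216,.10],-46); nose()
t=shot('top','top3');s=shot('side','side3')
c=lambda i,x,y,w,h,k: cv2.resize(i['frame'][y:y+h,x:x+w],None,fx=k,fy=k,interpolation=cv2.INTER_CUBIC)
cv2.imwrite('pics/z6.png',np.hstack([c(t,320,155,135,120,3),c(s,225,220,130,120,3)]))
E
```

```text
clock: 7.4
position: [0.4088, -0.2065, 0.1408]
ee_rot: [-1.197, -2.853, 0.014]
force: [0.1, 0.4, -0.8]
width: 0.127
t 7.40 p [ 0.4088 -0.2065  0.1408] yaw 134.4 tilt [-0.047  0.01  -0.999] w 0.127 F [ 0.1  0.4 -0.8] j7 1.30
 turn 0.4  shift mm if first turned [-19.7   6.2  39.9]  unturned [-19.7   6.   39.9]
nose dir [ 0.7   -0.713 -0.04 ] y axis [ 0.713  0.701 -0.027]
```

View pics/z6.png

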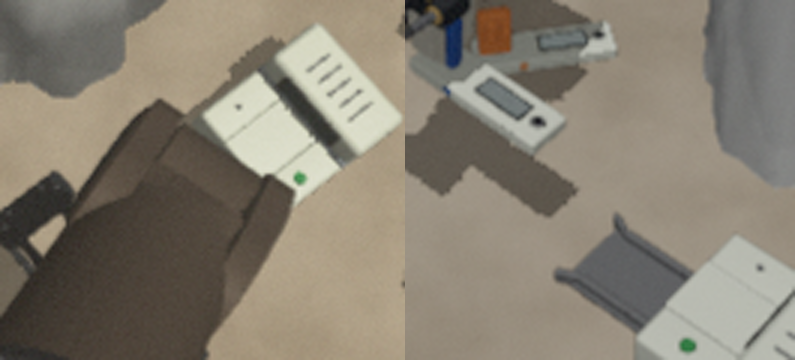

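The top view is blocked by the arm. In the side crop the cartridge's nose is at (540,130), pointing at the tray end, which runs from (562,275) to (618,218). I'll go lower.

```bash
python3 -m inch '[[[1,-7,2,30,0.4],[1,-7,2,35,0],[1,-6,2,25,0]]]'
python3 - <<'E'
from h import *
go([.429,-.216,.045],-46); nose()
s=shot('side','side4')
c=lambda i,x,y,w,h,k: cv2.resize(i['frame'][y:y+h,x:x+w],None,fx=k,fy=k,interpolation=cv2.INTER_CUBIC)
cv2.imwrite('pics/z7.png',c(s,235,230,130,95,6))
E
```

```text
clock: 7.8
position: [0.4226, -0.2149, 0.0467]
ee_rot: [-1.205, -2.853, 0.013]
force: [0.7, 0.1, -1.0]
width: 0.128
t 7.80 p [ 0.4226 -0.2149  0.0467] yaw 134.2 tilt [-0.045  0.01  -0.999] w 0.128 F [ 0.7  0.1 -1. ] j7 1.40
 turn 0.2  shift mm if first turned [-5.3  3.9  1.4]  unturned [-5.3  3.9  1.4]
nose dir [ 0.696 -0.717 -0.038] y axis [ 0.716  0.697 -0.025]
```

View pics/z7.png

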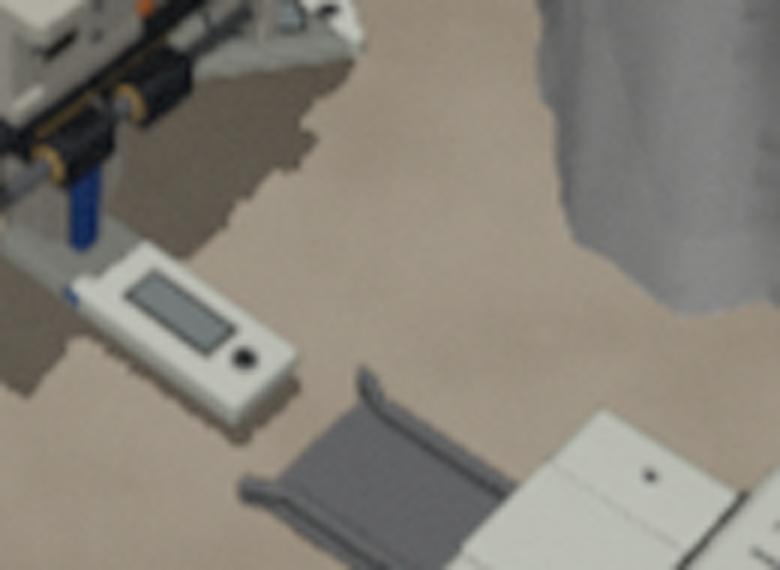

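```bash
cat > lat.py <<'E'
from h import *
import sys
def lat(d,pts,k,x0,y0,m=np.array([.5807,-.3726]),yaw=-46.1):
    u=np.array([np.cos(np.radians(yaw)),np.sin(np.radians(yaw))]);v=np.array([-u[1],u[0]])
    for x,y,z in pts:
        p=plane(d,x/k+x0,y/k+y0,z)[:2]; print((x,y,z),p.round(4),'along %.1f lat %.1f mm'%(1000*(p-m)@u,1000*(p-m)@v))
E
python3 - <<'E'
from lat import *
s={k:v for k,v in np.load('pics/side4.npz').items()}
lat(s,[(298,355,.036),(235,424,.035),(244,357,.036),(146,243,.038),(75,283,.037),(364,372,.014),(250,490,.014),(603,409,.046)],6,235,230)
st=arm.observe(); 
u=np.array([np.cos(np.radians(-46.1)),np.sin(np.radians(-46.1))]);v=np.array([-u[1],u[0]])
print((st['position'][:2]-[.5807,-.3726])@v*1000)
E
```

```text
(298, 355, 0.036) [ 0.5128 -0.2863] along -109.3 lat 10.9 mm
(235, 424, 0.035) [ 0.4853 -0.3171] along -106.1 lat -30.3 mm
(244, 357, 0.036) [ 0.4915 -0.2854] along -124.6 lat -3.8 mm
(146, 243, 0.038) [ 0.4566 -0.2243] along -192.9 lat 13.4 mm
(75, 283, 0.037) [ 0.4269 -0.2424] along -200.5 lat -20.6 mm
(364, 372, 0.014) [ 0.5404 -0.2791] along -95.3 lat 35.8 mm
(250, 490, 0.014) [ 0.4898 -0.3327] along -91.8 lat -37.9 mm
(603, 409, 0.046) [ 0.625  -0.3307] along 0.5 lat 61.0 mm
-5.037131765264035
```

```bash
python3 -m inch '[[[1,0,5,9,0],[1,0,0,0,0]]]'
python3 - <<'E'
from lat import *
go([.429,-.216,.036],-46); nose()
s=shot('side','side5')
c=lambda i,x,y,w,h,k: cv2.resize(i['frame'][y:y+h,x:x+w],None,fx=k,fy=k,interpolation=cv2.INTER_CUBIC)
cv2.imwrite('pics/z8.png',c(s,245,265,70,55,11))
E
```

```text
clock: 8.05
position: [0.423, -0.2101, 0.0327]
ee_rot: [-1.201, -2.845, 0.015]
force: [-0.0, -0.1, -0.8]
width: 0.132
t 8.05 p [ 0.423  -0.2101  0.0327] yaw 134.2 tilt [-0.053  0.012 -0.999] w 0.132 F [-0.  -0.1 -0.8] j7 1.40
 turn 0.2  shift mm if first turned [-8.3  0.1 -3.7]  unturned [-8.3  0.1 -3.7]
nose dir [ 0.696 -0.716 -0.045] y axis [ 0.716  0.698 -0.03 ]
```

View pics/z8.png

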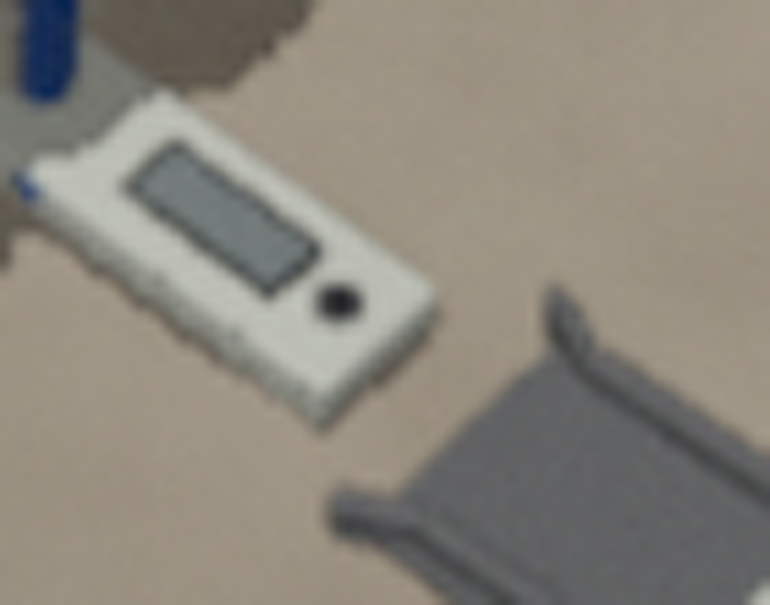

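Run:
```python
from lat import *
s={k:v for k,v in np.load('pics/side5.npz').items()}
lat(s,[(437,290,.021),(322,403,.022),(340,302,.0215),(165,92,.023),(36,205,.025),(555,290,.014),(335,500,.014),(585,355,.014),(415,520,.014)],11,245,265)
```

```text
(437, 290, 0.021) [ 0.5137 -0.2806] along -112.7 lat 15.5 mm
(322, 403, 0.022) [ 0.4862 -0.3097] along -110.9 lat -24.5 mm
(340, 302, 0.0215) [ 0.4924 -0.2825] along -126.2 lat -1.2 mm
(165, 92, 0.023) [ 0.4582 -0.2204] along -194.6 lat 17.2 mm
(36, 205, 0.025) [ 0.4279 -0.2526] along -192.4 lat -26.9 mm
(555, 290, 0.014) [ 0.5401 -0.2771] along -96.9 lat 37.0 mm
(335, 500, 0.014) [ 0.4873 -0.3291] along -96.2 lat -37.1 mm
(585, 355, 0.014) [ 0.5445 -0.2954] along -80.7 lat 27.4 mm
(415, 520, 0.014) [ 0.5035 -0.3356] along -80.2 lat -29.9 mm
```

```bash
python3 -m inch '[[[1,-5,3,-5,0],[1,-15,0,-1,0],[1,-15,0,-1,0]]]'
python3 - <<'E'
from lat import *
go([.429,-.216,.036],-46); nose()
s=shot('side','side6')
c=lambda i,x,y,w,h,k: cv2.resize(i['frame'][y:y+h,x:x+w],None,fx=k,fy=k,interpolation=cv2.INTER_CUBIC)
cv2.imwrite('pics/z9.png',c(s,255,270,70,55,11))
E
```

```text
clock: 8.4
position: [0.4512, -0.2331, 0.0423]
ee_rot: [-1.2, -2.849, 0.013]
force: [1.0, 0.5, -1.0]
width: 0.129
t 8.40 p [ 0.4512 -0.2331  0.0423] yaw 134.3 tilt [-0.05   0.012 -0.999] w 0.129 F [ 1.   0.5 -1. ] j7 1.41
 turn 0.3  shift mm if first turned [27.4 -3.9  7.6]  unturned [27.4 -3.8  7.6]
nose dir [ 0.697 -0.715 -0.043] y axis [ 0.715  0.699 -0.027]
```

View pics/z9.png

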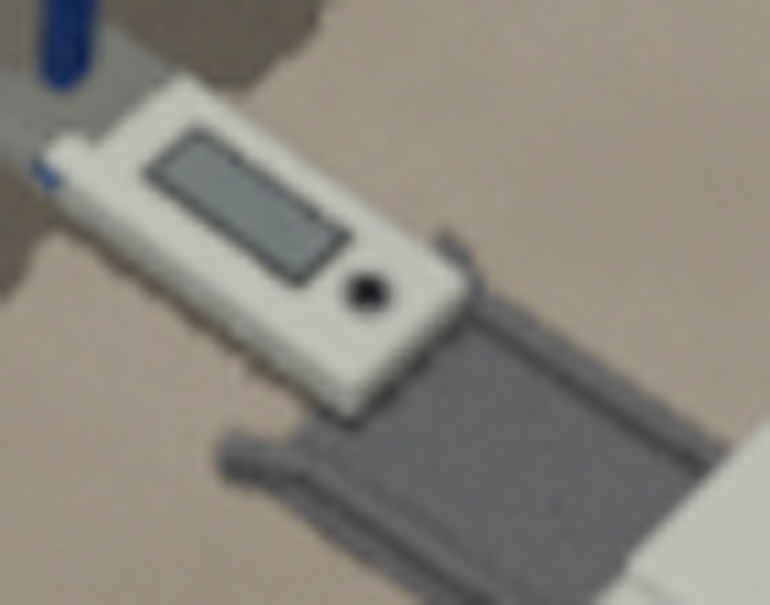

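Run:
```python
from lat import *
s={k:v for k,v in np.load('pics/side6.npz').items()}
lat(s,[(471,283,.031),(352,397,.032),(365,292,.0315),(180,74,.034),(60,190,.035),(500,310,.014),(340,475,.014),(720,450,.014)],11,255,270)
```

```text
(471, 283, 0.031) [ 0.5419 -0.3043] along -76.1 lat 19.4 mm
(352, 397, 0.032) [ 0.5135 -0.3327] along -75.4 lat -20.8 mm
(365, 292, 0.0315) [ 0.5192 -0.3052] along -91.2 lat 2.4 mm
(180, 74, 0.034) [ 0.4847 -0.2434] along -159.7 lat 20.4 mm
(60, 190, 0.035) [ 0.4562 -0.2748] along -156.8 lat -21.9 mm
(500, 310, 0.014) [ 0.5495 -0.2986] along -75.0 lat 28.8 mm
(340, 475, 0.014) [ 0.5106 -0.3388] along -73.0 lat -27.1 mm
(720, 450, 0.014) [ 0.5909 -0.3392] along -17.0 lat 30.5 mm
```

The nose corners are at (471,283) and (352,397) in the crop. It's centred between the rails to about 1 mm and has entered about 15 mm. Lowering and advancing.

```bash
python3 -m inch '[[[1,-5,0,4,0.2],[1,-10,0,3,0],[1,-15,0,-0.5,0],[1,-15,0,-0.5,0]]]'
python3 - <<'E'
from lat import *
go([.429,-.216,.036],-46); nose()
s=shot('side','side7')
c=lambda i,x,y,w,h,k: cv2.resize(i['frame'][y:y+h,x:x+w],None,fx=k,fy=k,interpolation=cv2.INTER_CUBIC)
cv2.imwrite('pics/z10.png',c(s,255,270,70,55,11))
E
```

```text
clock: 8.85
position: [0.4866, -0.2677, 0.037]
ee_rot: [-1.207, -2.852, 0.013]
force: [0.3, -0.8, -0.8]
width: 0.127
t 8.85 p [ 0.4866 -0.2677  0.037 ] yaw 134.1 tilt [-0.044  0.01  -0.999] w 0.127 F [ 0.3 -0.8 -0.8] j7 1.44
 turn 0.1  shift mm if first turned [77.1 -5.4  4.1]  unturned [77.1 -5.3  4.1]
nose dir [ 0.695 -0.718 -0.038] y axis [ 0.717  0.696 -0.025]
```

View pics/z10.png

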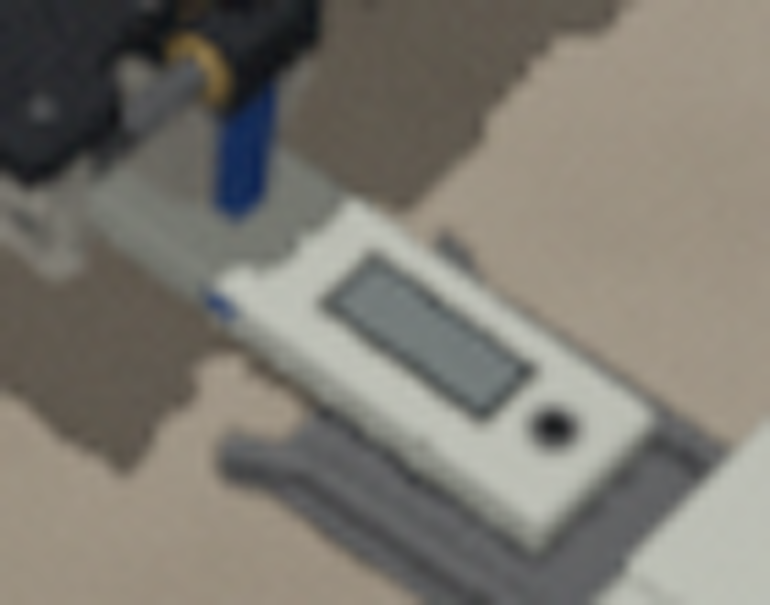

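```bash
python3 - <<'E'
from lat import *
s={k:v for k,v in np.load('pics/side7.npz').items()}
lat(s,[(657,407,.026),(538,533,.027),(350,195,.029),(215,290,.03)],11,255,270)
E
python3 -m inch '[[[1,-4,0.5,4,0],[1,-10,0,0,0],[1,-10,0,-0.3,0]]]'
python3 - <<'E'
from lat import *
go([.429,-.216,.036],-46); nose()
s=shot('side','side8')
c=lambda i,x,y,w,h,k: cv2.resize(i['frame'][y:y+h,x:x+w],None,fx=k,fy=k,interpolation=cv2.INTER_CUBIC)
cv2.imwrite('pics/z11.png',c(s,265,275,70,55,11))
E
```

```text
(657, 407, 0.026) [ 0.5773 -0.3361] along -28.6 lat 22.8 mm
(538, 533, 0.027) [ 0.5481 -0.3662] along -27.2 lat -19.0 mm
(350, 195, 0.029) [ 0.519  -0.2766] along -112.0 lat 22.2 mm
(215, 290, 0.03) [ 0.4876 -0.3007] along -116.4 lat -17.3 mm
clock: 9.2
position: [0.5049, -0.286, 0.0324]
ee_rot: [-1.207, -2.852, 0.012]
force: [-4.8, 3.6, 8.6]
width: 0.128
t 9.20 p [ 0.5049 -0.286   0.0324] yaw 134.1 tilt [-0.044  0.01  -0.999] w 0.128 F [-4.8  3.6  8.6] j7 1.45
 turn 0.1  shift mm if first turned [103.1  -5.9   0.5]  unturned [103.1  -5.8   0.5]
nose dir [ 0.695 -0.718 -0.038] y axis [ 0.717  0.696 -0.025]
```

View pics/z11.png

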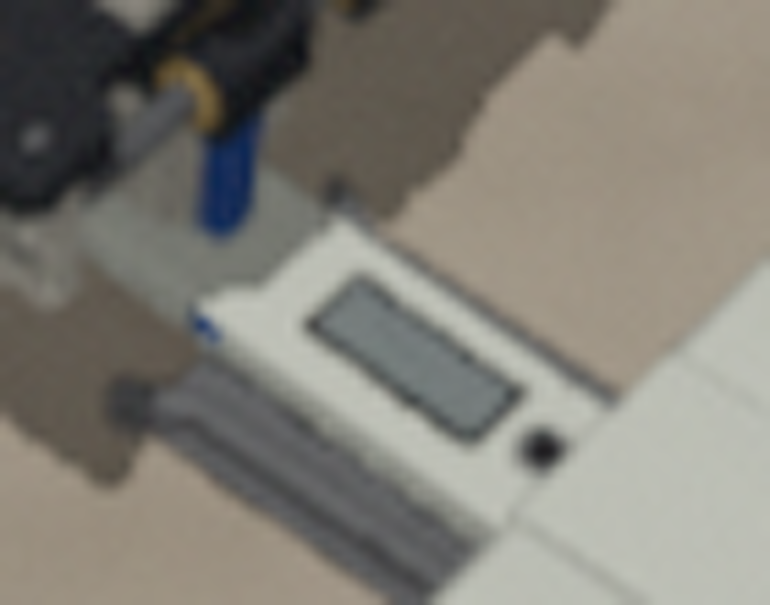

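The nose is at the slot mouth and pressing the floor lightly (8.6 N up), about 2 mm towards the back rail. I'll ease it up and shift it 2 mm.

```bash
python3 -m inch '[[[1,-3,-2,-1.5,0],[1,-8,0,-0.3,0],[1,-8,0,-0.3,0]]]'
python3 - <<'E'
from lat import *
go([.429,-.216,.036],-46); nose()
s=shot('side','side9')
c=lambda i,x,y,w,h,k: cv2.resize(i['frame'][y:y+h,x:x+w],None,fx=k,fy=k,interpolation=cv2.INTER_CUBIC)
cv2.imwrite('pics/z12.png',c(s,265,275,70,55,11))
E
```

```text
clock: 9.55
position: [0.5181, -0.3025, 0.0337]
ee_rot: [-1.207, -2.852, 0.012]
force: [0.3, 0.1, -1.9]
width: 0.13
t 9.55 p [ 0.5181 -0.3025  0.0337] yaw 134.1 tilt [-0.044  0.01  -0.999] w 0.130 F [ 0.3  0.1 -1.9] j7 1.47
 turn 0.1  shift mm if first turned [124.1  -3.9   2.5]  unturned [124.1  -3.6   2.5]
nose dir [ 0.696 -0.718 -0.038] y axis [ 0.717  0.696 -0.025]
```

View pics/z12.png

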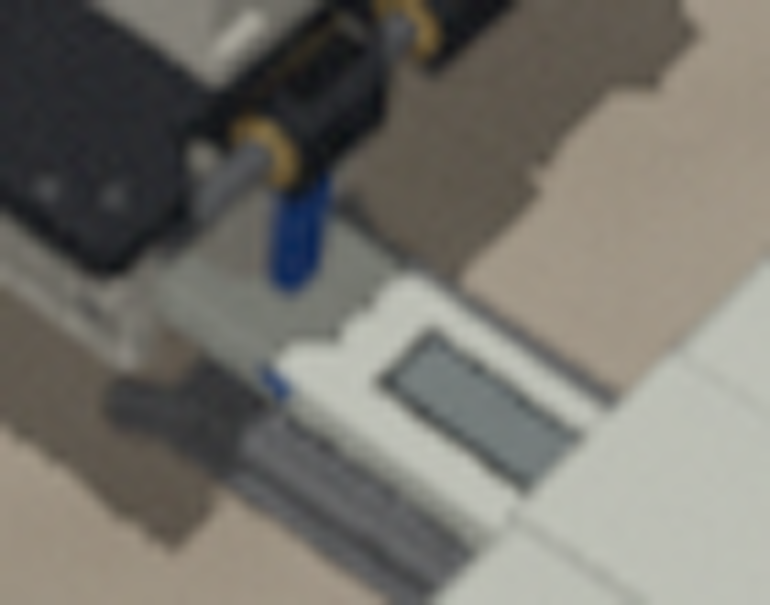

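```bash
python3 -m inch '[[[1,-8,-1,-0.3,0],[1,-8,0,-0.3,0],[1,-4,0,-0.2,0]]]';python3 -c "
from lat import *
go([.429,-.216,.036],-46); nose()"
```

```text
clock: 9.9
position: [0.5333, -0.3201, 0.0336]
ee_rot: [-1.208, -2.853, 0.013]
force: [0.1, 0.8, -0.7]
width: 0.126
t 9.90 p [ 0.5333 -0.3201  0.0336] yaw 134.1 tilt [-0.043  0.009 -0.999] w 0.126 F [ 0.1  0.8 -0.7] j7 1.47
 turn 0.1  shift mm if first turned [147.4  -2.6   3.1]  unturned [147.4  -2.4   3.1]
nose dir [ 0.695 -0.718 -0.037] y axis [ 0.717  0.696 -0.025]
```

```bash
python3 -m inch '[[[1,-3,0,0,0],[1,-3,0,0,0]]]'; python3 -m inch '[[[1,-3,0,0,0],[1,0,0,0,0]]]'
```

```text
clock: 10.1
position: [0.5379, -0.325, 0.0332]
ee_rot: [-1.208, -2.853, 0.014]
force: [-0.9, -0.1, -0.7]
width: 0.13
clock: 10.3
position: [0.5384, -0.3251, 0.033]
ee_rot: [-1.206, -2.848, 0.01]
force: [0.6, -1.1, 2.7]
width: 0.129
```

```bash
python3 -m inch '[[[1,-3,0,-0.5,0]]]'; python3 -m inch '[[[1,-4,0,0,0]]]'; python3 -c "
from lat import *
go([.429,-.216,.036],-46); nose()"
```

```text
clock: 10.4
position: [0.5385, -0.3253, 0.0333]
ee_rot: [-1.203, -2.843, 0.007]
force: [-13.9, 12.4, 14.3]
width: 0.127
clock: 10.5
position: [0.5385, -0.3252, 0.0331]
ee_rot: [-1.2, -2.837, 0.002]
force: [-13.2, 13.2, 13.8]
width: 0.129
t 10.50 p [ 0.5385 -0.3252  0.0331] yaw 134.1 tilt [-0.057  0.023 -0.998] w 0.129 F [-13.2  13.2  13.8] j7 1.48
 turn 0.1  shift mm if first turned [154.5  -2.8   5.8]  unturned [154.5  -2.5   5.8]
nose dir [ 0.695 -0.717 -0.056] y axis [ 0.717  0.697 -0.025]
```

Blocked with about 19 N axial, nose about 49 mm in, which fits the stop. I'll back off, lift slightly and push again to rule out floor jamming.

```bash
python3 -m inch '[[[1,3,0,0,0],[1,0,0,-2,0]]]'; python3 -m inch '[[[1,-3,0,0,0],[1,-3,0,0,0]]]'; python3 -m inch '[[[1,-4,0,0,0]]]'; python3 -c "
from lat import *
go([.429,-.216,.036],-46); nose()"
```

```text
clock: 10.7
position: [0.5362, -0.3226, 0.0354]
ee_rot: [-1.199, -2.836, 0.001]
force: [1.4, 1.1, -1.0]
width: 0.13
clock: 10.9
position: [0.5389, -0.325, 0.0348]
ee_rot: [-1.197, -2.832, -0.002]
force: [-12.6, 12.3, 10.8]
width: 0.129
clock: 11.0
position: [0.539, -0.3249, 0.0339]
ee_rot: [-1.193, -2.825, -0.006]
force: [-14.2, 12.7, 14.1]
width: 0.129
t 11.00 p [ 0.539  -0.3249  0.0339] yaw 134.2 tilt [-0.067  0.033 -0.997] w 0.129 F [-14.2  12.7  14.1] j7 1.48
 turn 0.2  shift mm if first turned [154.5  -3.2   8.9]  unturned [154.5  -2.8   8.9]
nose dir [ 0.695 -0.716 -0.071] y axis [ 0.716  0.698 -0.025]
```

The stop is at the same place again. Lowering the rear while keeping light contact.

```bash
python3 -m inch '[[[1,0,0,2,0],[1,0,0,2,0]]]'; python3 -m inch '[[[1,-1,0,3,0],[1,-1,0,2,0]]]'; python3 -c "
from lat import *
go([.429,-.216,.036],-46); nose()"
```

```text
clock: 11.2
position: [0.538, -0.3241, 0.0308]
ee_rot: [-1.192, -2.823, -0.008]
force: [-5.9, 4.2, 9.8]
width: 0.129
clock: 11.4
position: [0.5372, -0.3236, 0.0265]
ee_rot: [-1.19, -2.818, -0.012]
force: [-7.8, 6.2, 12.0]
width: 0.129
t 11.40 p [ 0.5372 -0.3236  0.0265] yaw 134.2 tilt [-0.073  0.039 -0.997] w 0.129 F [-7.8  6.2 12. ] j7 1.49
 turn 0.2  shift mm if first turned [152.8  -3.    2.6]  unturned [152.8  -2.6   2.6]
nose dir [ 0.695 -0.715 -0.079] y axis [ 0.716  0.698 -0.025]
```

```bash
python3 -m inch '[[[0.7,0,0,0,0],[0.6,0,0,0,0],[0.6,0,0,0,0],[0.6,0,0,0,0],[0.6,0,0,0,0]]]'
python3 - <<'E'
from lat import *
go([.429,-.216,.036],-46); nose()
s=shot('side','side10')
c=lambda i,x,y,w,h,k: cv2.resize(i['frame'][y:y+h,x:x+w],None,fx=k,fy=k,interpolation=cv2.INTER_CUBIC)
cv2.imwrite('pics/z13.png',c(s,265,275,70,55,11))
E
```

```text
clock: 11.9
position: [0.5385, -0.325, 0.0266]
ee_rot: [-1.191, -2.82, -0.011]
force: [-0.7, 0.2, 0.2]
width: 0.397
t 11.90 p [ 0.5385 -0.325   0.0266] yaw 134.2 tilt [-0.071  0.037 -0.997] w 0.397 F [-0.7  0.2  0.2] j7 1.49
 turn 0.2  shift mm if first turned [154.8  -3.    2.5]  unturned [154.8  -2.6   2.5]
nose dir [ 0.695 -0.715 -0.076] y axis [ 0.716  0.698 -0.025]
```

View pics/z13.png

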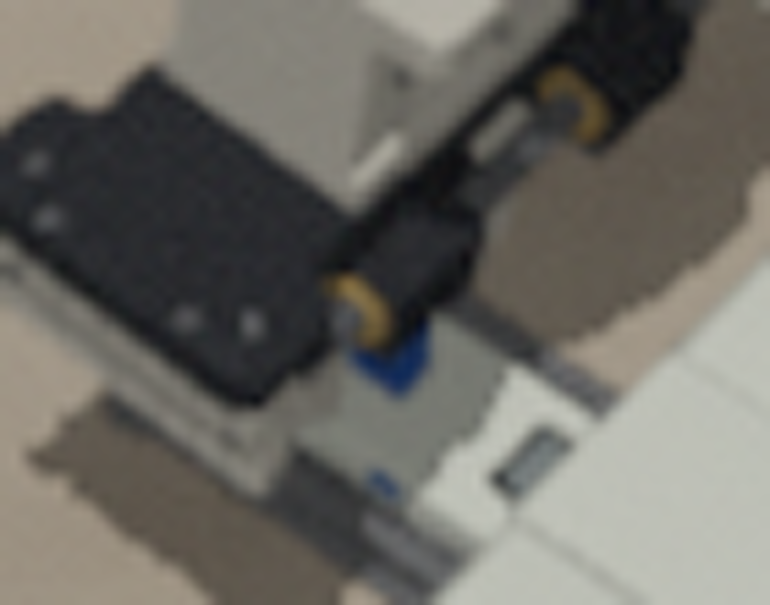

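The cartridge sits in the slot. The fin is free between the jaws and the force is near zero. Retracting.

```bash
python3 -m inch '[[[0.6,1,0,-15,0],[0.6,3,0,-30,0],[0.6,3,0,-40,0],[0.6,3,0,-45,0],[0.6,0,0,-45,0],[0.6,20,0,-30,0],[0.6,45,0,0,0],[0.6,45,0,0,0],[0.6,45,0,0,0],[0.6,45,0,0,0],[0.6,0,0,0,0]]]'
python3 - <<'E'
from lat import *
go([.429,-.216,.036],-46)
s=shot('side','side11');t=shot('top','top11')
c=lambda i,x,y,w,h,k: cv2.resize(i['frame'][y:y+h,x:x+w],None,fx=k,fy=k,interpolation=cv2.INTER_CUBIC)
cv2.imwrite('pics/z14.png',c(s,265,275,70,55,11))
cv2.imwrite('pics/z15.png',c(t,350,155,110,95,7))
E
```

```text
clock: 13.05
position: [0.402, -0.1797, 0.2651]
ee_rot: [-1.198, -2.826, -0.011]
force: [-0.3, -0.2, -0.1]
width: 0.4
t 13.05 p [ 0.402  -0.1797  0.2651] yaw 134.0 tilt [-0.064  0.035 -0.997] w 0.400 F [-0.3 -0.2 -0.1] j7 1.16
 turn -0.0  shift mm if first turned [-60.6  -0.9 225.5]  unturned [-60.6  -0.9 225.5]
```

View pics/z14.png

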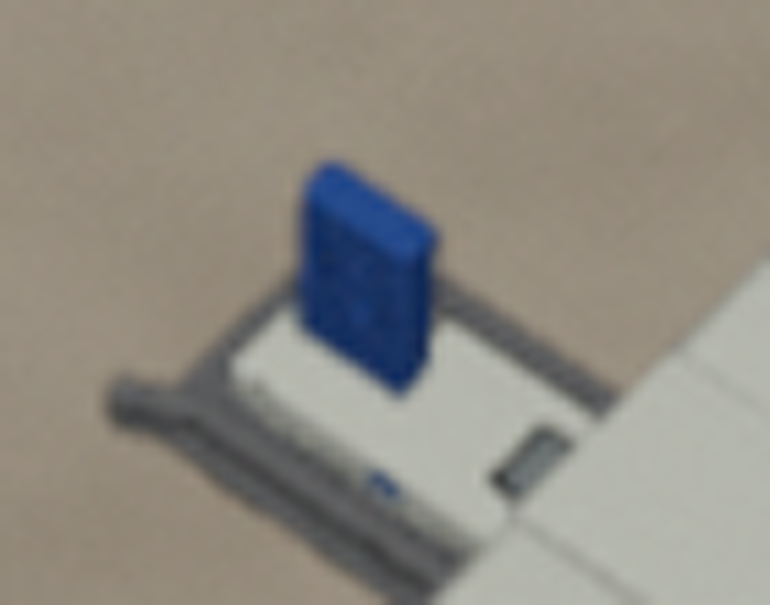

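View pics/z15.png

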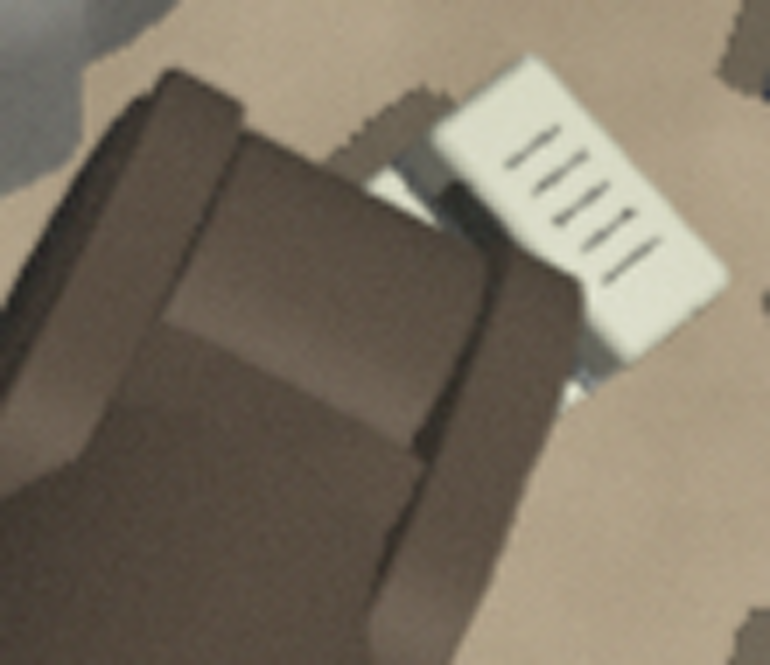

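Run:
```python
from lat import *
s={k:v for k,v in np.load('pics/side11.npz').items()}
lat(s,[(232,368,.020),(288,308,.020),(375,205,.068),(352,361,.02),(605,405,.014),(490,530,.020),(595,418,.02)],11,265,275)
```

```text
(232, 368, 0.02) [ 0.5118 -0.33  ] along -78.4 lat -20.1 mm
(288, 308, 0.02) [ 0.5253 -0.3155] along -79.6 lat -0.3 mm
(375, 205, 0.068) [ 0.5407 -0.3282] along -59.8 lat 1.9 mm
(352, 361, 0.02) [ 0.5372 -0.3304] along -60.6 lat -2.1 mm
(605, 405, 0.014) [ 0.5894 -0.3417] along -16.2 lat 27.7 mm
(490, 530, 0.02) [ 0.56   -0.3749] along -12.7 lat -16.5 mm
(595, 418, 0.02) [ 0.5857 -0.3492] along -13.4 lat 19.8 mm
```

Depth measures about 50 mm, centred and flat. That matches the contact point. I have time, so I'll confirm with a gentle flat push on the back of the fin with shut fingers.

```bash
python3 -m inch '[[[1,0,0,0,0],[1,0,0,0,0],[1,0,0,0,0],[1,0,0,0,0],[1,0,0,0,0],[1,0,0,0,0],[1,0,0,0,0],[1,0,0,0,0]]]' 20; python3 -c "
from lat import *
go([.507,-.293,.10],-46);nose()"
```

```text
clock: 13.95
position: [0.4078, -0.1864, 0.2654]
ee_rot: [-1.209, -2.826, -0.005]
force: [0.5, -0.0, -0.1]
width: 0.003
t 13.95 p [ 0.4078 -0.1864  0.2654] yaw 133.6 tilt [-0.061  0.03  -0.998] w 0.003 F [ 0.5 -0.  -0.1] j7 1.16
 turn -0.4  shift mm if first turned [-155.9    0.9  155.7]  unturned [-155.9    1.9  155.7]
nose dir [ 0.689 -0.722 -0.064] y axis [ 0.722  0.691 -0.024]
```

```bash
python3 -m inch '[[[1,-35,0,35,-0.4],[1,-35,0,35,0],[1,-35,0,35,0],[1,-28,0,30,0],[1,-10,0,5,0],[1,0,0,0,0]]]'; python3 -c "
from lat import *
go([.507,-.293,.038],-46);nose()"
```

```text
clock: 14.55
position: [0.5046, -0.2869, 0.1137]
ee_rot: [-1.194, -2.839, -0.01]
force: [-1.2, -0.2, 0.1]
width: 0.006
t 14.55 p [ 0.5046 -0.2869  0.1137] yaw 134.3 tilt [-0.055  0.03  -0.998] w 0.006 F [-1.2 -0.2  0.1] j7 1.43
 turn 0.3  shift mm if first turned [-10.5  -1.2  75.2]  unturned [-10.5  -1.2  75.2]
nose dir [ 0.698 -0.714 -0.06 ] y axis [ 0.714  0.7   -0.018]
```

```bash
python3 -m inch '[[[1,-2,-1,20,0.3],[1,-3,0,25,0],[1,-2,0,20,0],[1,0,0,5,0]]]'
python3 - <<'E'
from lat import *
go([.507,-.293,.038],-46);nose()
s=shot('side','side12')
c=lambda i,x,y,w,h,k: cv2.resize(i['frame'][y:y+h,x:x+w],None,fx=k,fy=k,interpolation=cv2.INTER_CUBIC)
cv2.imwrite('pics/z16.png',c(s,265,265,70,65,9))
E
```

```text
clock: 14.95
position: [0.5067, -0.2888, 0.0486]
ee_rot: [-1.202, -2.843, -0.013]
force: [-0.9, 0.4, 1.1]
width: 0.008
t 14.95 p [ 0.5067 -0.2888  0.0486] yaw 134.1 tilt [-0.048  0.029 -0.998] w 0.008 F [-0.9  0.4  1.1] j7 1.47
 turn 0.1  shift mm if first turned [-3.8 -2.5 10.5]  unturned [-3.8 -2.6 10.5]
nose dir [ 0.695 -0.717 -0.054] y axis [ 0.717  0.697 -0.014]
```

View pics/z16.png

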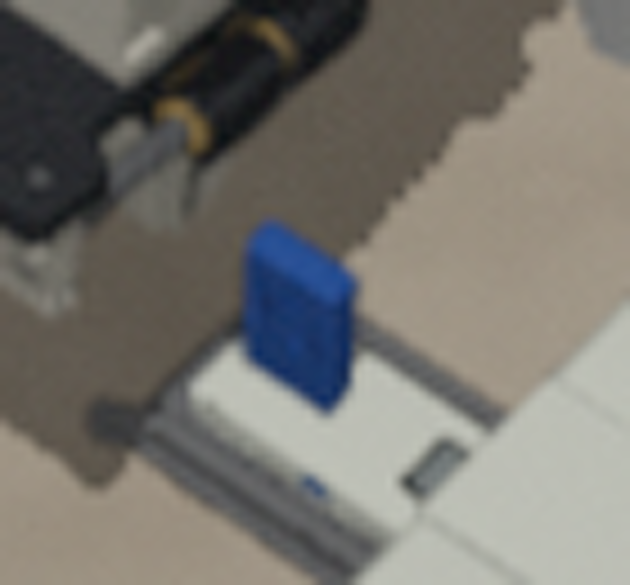

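```bash
python3 -m inch '[[[1,-6,-2,6,0],[1,-7,0,2,0],[1,-4,0,0,0]]]'; python3 -m inch '[[[1,-3,0,0,0],[1,-3,0,0,0]]]';  python3 -m inch '[[[1,-3,0,0,0]]]'
```

```text
clock: 15.3
position: [0.5191, -0.3027, 0.0437]
ee_rot: [-1.202, -2.848, -0.014]
force: [-0.3, -0.2, -0.0]
width: 0.005
clock: 15.5
position: [0.522, -0.3055, 0.0441]
ee_rot: [-1.2, -2.844, -0.018]
force: [-14.2, 14.1, 13.0]
width: 0.005
clock: 15.6
position: [0.5218, -0.3053, 0.044]
ee_rot: [-1.198, -2.838, -0.022]
force: [-9.6, 9.0, 11.2]
width: 0.004
```

Contact came at the predicted place and it is blocked at 20 N, so it is home. Backing off.

```bash
python3 -m inch '[[[1,-4,0,0,0],[1,8,0,0,0],[1,12,0,-10,0],[1,10,0,-40,0],[1,10,0,-45,0],[1,30,0,-45,0],[1,45,0,-20,0],[1,45,0,0,0],[1,0,0,0,0]]]'
python3 - <<'E'
from lat import *
go([.507,-.293,.038],-46)
s=shot('side','side13')
c=lambda i,x,y,w,h,k: cv2.resize(i['frame'][y:y+h,x:x+w],None,fx=k,fy=k,interpolation=cv2.INTER_CUBIC)
cv2.imwrite('pics/z17.png',c(s,225,215,130,110,6))
E
```

```text
clock: 16.5
position: [0.417, -0.1961, 0.2204]
ee_rot: [-1.199, -2.834, -0.029]
force: [-0.0, -0.0, -0.9]
width: 0.004
t 16.50 p [ 0.417  -0.1961  0.2204] yaw 134.1 tilt [-0.052  0.043 -0.998] w 0.004 F [-0.  -0.  -0.9] j7 1.24
 turn 0.1  shift mm if first turned [-144.1   -1.2  173.1]  unturned [-144.1   -1.5  173.1]
```

View pics/z17.png

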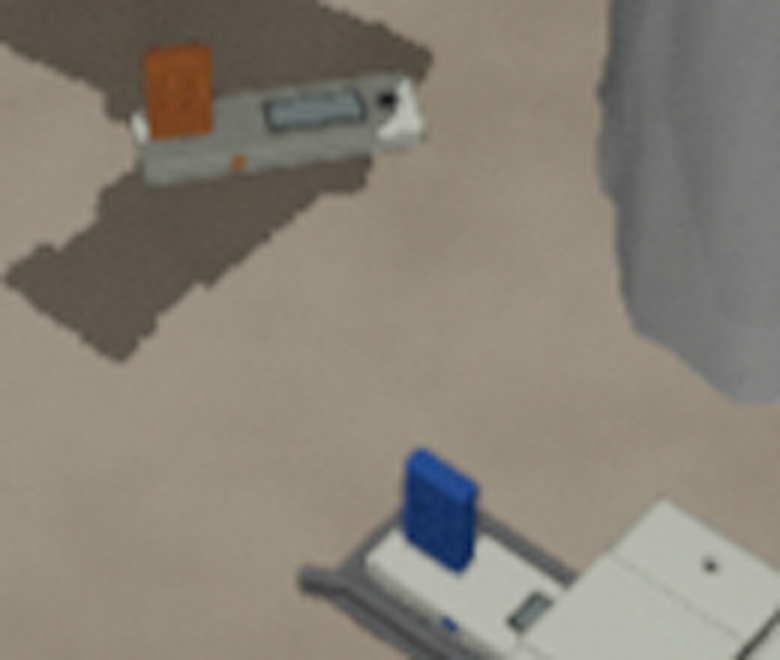

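The blue fin at (440,510) is upright, and the cartridge lies flat in the tray and slot. The orange cartridge at (180,90) hasn't moved, and the arm is clear. Handing in.

```bash
python3 -c "
from h import *
workorder.sign_off()"
```

```text
the job is handed in; nothing more can be done
```

I loaded the blue cartridge into the analyser and pushed it against the stop. I then let go, backed the arm clear and handed the job in at about 16.5 s. No verdict is reported.

**Stop contact:** Two pushes while gripping the fin both stopped at the same place, with about 19 N along the slot. A third push on the back of the fin with shut fingers was blocked at the predicted spot, at about 20 N. The side camera put the nose about 50–51 mm past the mouth, within the 45–65 mm given for the stop.

**Final position:** In the last side view the cartridge lies flat, in line with the slot and centred to about 2 mm. The orange cartridge looks unmoved by eye in that view. The wrist force at the end was below 1 N.

**Checks that disagreed or were missing:**
- The two cameras differed by 4–5 mm, so I did the final alignment to the tray from the side view alone.
- The top view was blocked by the arm at the tray, so the final pose rests on the side view and the contact forces.
- The tool drifted to about 4–5° of tilt while pushing, so the nose went in pitched slightly down. I lowered the rear before letting go.

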